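# Jack up the microplate stand by its lift pad and hold it

### The arm

A 6-joint arm with a two-finger parallel gripper is mounted at the origin on a cart in front of the work surface, level with it; the furniture and walls round the work are solid. World frame = base frame: x ahead of the robot, y to its left, z up, the work surface at z = 0. Lengths are in m, angles in rad, forces in N, time in s.
With the tool pointing down it reaches from about 0.35 to 0.775 m from the base axis. Payload 5.5 kg.
Tool frame: the origin (TCP) lies midway between the tips of the shut fingers; the grasp point (between the pads) lies grip_point_offset behind it (grip_point_offset is the distance from the TCP to the grasp point, in m); z points along the fingers, y is the direction in which the jaws open and shut (so a half turn about z gives the same grasp; the last joint's range is limited). The gripper opens to 85 mm and grips with 20 to 120 N. Pads are 22 mm wide; open, the fingers measure 114 mm over their backs; the gripper's body (76 mm by 85 mm) begins 54 mm behind the grasp point. The pads swing forward as they close: fully open they stand 13 mm farther back than shut.
Start: joints at [-1.431, 0.313, 0.046, 1.304, 0, 1.431], TCP at [0.159, -0.553, 0.231] pointing down, gripper open.
Joint ranges: [-2.76, 2.76], [-0.86, 1.69], [-1.03, 1.26], [-2.2, 2.34], [-1.47, 1.5], [-3.14, 3.14]. Speed limits (rad/s): [2.57, 2.57, 3.14, 3.14, 3.14, 3.14].

### API

Orientations are given as a unit quaternion [w, x, y, z].
In Python, from workcell import * gives the robot as it stands.
- The arm moves only by the tool send_rows, never from a script. Its argument "series" is one flat list of numbers, 7 for each row, row after row: the shift along the tool's x, y, z in cm, then the turn, a rotation vector about the tool's x, y, z in degrees, then the opening, from 0 (shut) to 1 (fully open). A call has 1 to 10 rows; each row is the pose to reach, as a shift and turn from the pose commanded when the call began, along the tool's axes at that moment; what a row does not reach only later rows make up. A row lasts 1/12 s, in which the tool goes at most 41.7 mm and 7.16 degrees, less where a joint would pass 70% of its speed; a pose out of reach is approached as far as the arm can. A call with a gripper value outside its range is refused whole. The fingers move at their own pace and stop on an object; "newtons" is the grip in N (left out, the last holds). Time passes only in rows, so rows that repeat a pose let the fingers close. It gives the time, the measured TCP pose, the force and the opening at its end, in the units of the state.
- get_state(): the state, without advancing time (a new reading comes with each control period).
- read_camera(name): name is "side" or "top" or "wrist"; returns the picture (420x560x3 uint8, blue, green, red); there is no depth.
- camera_info(name): a dict with "K" (3x3 intrinsics, pixels), "xyz" and "attitude" of the camera in the world. Camera axes: x right, y down, z forward; pixel columns grow to the right and rows downward; lengths in m; the calibration is good to about 2 mm. A picture is of the moment at which its call begins: read the wrist's pose just before it. camera_info takes no time and is no camera call; for the wrist camera it gives the pose at the moment of the call.
- hand_in(): hands the job in, once; it reports no verdict.
Trained networks look in the newest picture that a camera, given by its name, has taken for a name from the list of things; names that differ only in an ending like _2 or _b are one class to them, and where a whole thing is asked for, a point or a joint stands for the part that bears it (a point fixed in the world has none). Each returns a list of dicts, best first, with "p" (0 to 1); they miss things now and then, are a little off and sometimes report something else, mostly with a low value. They report only what shows in the picture. A call takes as long as a camera call.
- silhouettes(camera, label): "pixels" (420x560 bool, what is visible of it) and "box" ([left, top, width, height] in pixels, round what is visible of it).
The state is a dict: "clock": time; "joint_pos": joint angles; "qvel": joint speeds; "tau": joint torques, N m; "tcp_pos": TCP position; "orientation": TCP orientation; "wrist_force": force on the tool from outside, world axes, zero at the start; "ft_torque": the same for the moment, N m; "finger_gap": finger opening in m.
Only numpy, scipy, OpenCV 4.12 (cv2) and the standard library are available. Lean on these libraries where they do the work, as an engineer would, in place of code of your own. Each camera call takes 0.05 s, during which the arm holds its last target. There are 200 camera calls.

### The job

Set the small lever jack flat on the bench with its saddle centred under the domed lift pad of the microplate stand, then gently (at most 40 N on the cross bar) pump its handle down until the stand's front foot is at least 6 mm off the bench for a shim, and finish while still holding the handle down. Keep the robot off the stand, do not shove it along the bench, keep the microplate in place on it, and leave the other things alone.

Things in the scene. Friction and masses are not known exactly. Their poses are not given: they have to be found in the camera images.
- jack_grip (a point): Loose grey lever jack, 0.65 kg: base 167 x 64 x 8 mm (from 92 mm behind this point to 75 mm ahead), on it a casing of two cheeks, 50 mm long (x), 40 mm wide over both (y), top 60 mm up: grip it here from above, across y. Point: middle of the casing, 40 mm above the jack's underside. x to the saddle end, z up. Saddle centre at x +58 mm, cross bar at x -70 (up) to -75 mm.
- saddle: The jack's saddle, a flat round disc of 36 mm diameter; origin: centre of its top face, 32 mm above the jack's underside with the handle up. It moves with the handle: rises straight up 58 mm per rad, 25 mm in all.
- pump_handle (a joint): Jack handle angle, rad: 0 up (sprung, returns by itself, no latch), grows as the cross bar goes down, hard stop at 0.44. Pivot 45 mm above the jack's underside at jack_grip's x; cross bar 75 mm from it. Saddle meets the pad at about 0.14; front foot 6 mm up at about 0.31. Takes 2 to 4 N free, 6 to 9 N loaded.
- cross_bar: Dark rubber cross bar at the end of the jack's handle, 16 mm diameter, 56 mm long along the jack's y; the origin is its centre. Its centre is 71 mm above the bench with the handle up and 38 mm with the handle fully down, always over the base plate. Press on it from above, with the fingers shut for instance; at most 40 N.
- lift_pad (a point): Lowest point of the domed steel pad (16 mm diameter) under the stand's lift tab, 40 mm above the bench. Tab: tongue 32 mm wide, 10 mm thick, underside 46 mm up, ending 16 mm beyond the pad; a 20 mm bolt head on its top marks the pad. Stand's axes: the tab points along -x, to the robot; the jack goes in front of it, its x along the stand's x, saddle passing under the pad.
- front_foot (a point): Middle of the underside of the stand's front foot (rubber, 28 mm diameter), 50 mm behind the lift pad along the stand's +x; on the bench (z = 0) at the start.
- stand: Microplate stand, about 1.5 kg, loose: aluminium plate 130 x 160 mm, underside 46 mm, top 56 mm above the bench, on one front foot and two rear feet (40 mm behind the origin, 55 mm to either side). Origin on the bench under its middle; x points away from the lift tab, z up. Lift pad at x -90 mm. A tall fixed bench robot (x over 0.48 m, y -0.2 to 0.02 m) stands between jack and stand: pass in front of it.
- stand_seat (a point): Point on the stand's top face where the microplate's middle sits, stand axes.
- microplate_mid (a point): Centre of the loose microplate (86 x 128 x 15 mm) that lies on the stand.
- lens_cap: Bystander: black lens cap, 46 mm diameter, 12 mm high, on the right; origin under its centre.
- lab_timer: Bystander: white lab timer, 58 x 66 x 19 mm, on the right; origin under its centre.
- petri: Bystander: clear petri dish, 58 mm diameter, 14 mm high, on the left; origin under its centre.

How it is judged:
By the outcome, as a careful person would: the job done as asked, in the order asked, and still so for the second after the job is handed in, while the arm keeps its last pose, push and grip.
It also fails if it takes over 48 s, if anything falls off the work surface, if the arm or the gripper's body presses on something with over 40 N, if the wrist force passes 120 N, or if a joint passes its speed limit or range.

## Working session

There is one attempt and no reset: what is moved stays moved. The work goes in short steps, Python scripts to look and compute and a tool call to move; the robot and the scene stay as the last step left them, time stands still between calls to the robot, and variables do not carry over. Pictures are saved under pics/ and viewed, about 8 in all and at most 12, crops included, and the job is handed in when it is done.

Besides the shell and the picture viewer there is one more tool, called after "Emit:" as a command line: name --argument value ..., lists and objects as JSON in quotes. send_rows: Moves the arm, as the interface text tells. Its arguments: {"type":"object","properties":{"series":{"type":"array"},"newtons":{"type":"number"}},"required":["series"]}

```bash
mkdir -p pics; ls; cat > h.py <<'E'
from workcell import *
import numpy as np, cv2
from scipy.spatial.transform import Rotation as R
def rot(q): return R.from_quat([q[1],q[2],q[3],q[0]])
def cam(n):
    c=camera_info(n); a=np.array(c["attitude"],float)
    M=rot(a).as_matrix() if a.size==4 else a.reshape(3,3)
    return np.array(c["K"],float).reshape(3,3),np.array(c["xyz"],float),M
def w2p(c,P):
    K,t,M=c; q=(np.atleast_2d(P)-t)@M@K.T; return q[:,:2]/q[:,2:]
def p2w(c,uv,z):
    K,t,M=c; uv=np.atleast_2d(uv).astype(float); d=np.c_[uv,np.ones(len(uv))]@np.linalg.inv(K).T@M.T
    return t+d*((z-t[2])/d[:,2])[:,None]
E
python3 - <<'E'
from h import *
s=get_state(); print({k:np.round(v,3) for k,v in s.items()})
for n in("top","side","wrist"): print(n,camera_info(n))
ims=[]
for n in("top","side"):
    c=cam(n); im=read_camera(n); cv2.imwrite(f"pics/{n}0.png",im)
    for l in("jack_grip","saddle","cross_bar","stand","microplate_mid","lift_pad","lens_cap","lab_timer","petri","front_foot"):
        for r in silhouettes(n,l)[:2]:
            m=r["pixels"]; v,u=np.nonzero(m); print(n,l,round(r["p"],2),r["box"],len(u),"mid",np.round([u.mean(),v.mean()]) if len(u) else 0, np.round(p2w(c,[u.mean(),v.mean()],0.03),3) if len(u) else '')
E
```

```text
pics
{'clock': np.float64(0.0), 'joint_pos': array([-1.431,  0.314,  0.045,  1.304,  0.   ,  1.431]), 'qvel': array([ 0.   , -0.   , -0.001, -0.001,  0.001,  0.001]), 'tau': array([ 2.0000e-03, -4.8063e+01,  2.9853e+01,  1.9000e-02,  0.0000e+00,
        0.0000e+00]), 'tcp_pos': array([ 0.159, -0.552,  0.23 ]), 'orientation': array([-0.001,  0.99 ,  0.139,  0.   ]), 'wrist_force': array([ 0.537, -0.008, -0.615]), 'ft_torque': array([-0.015,  0.054,  0.026]), 'finger_gap': np.float64(0.085)}
top {'K': array([[497.78327619,   0.        , 285.16558026],
       [  0.        , 497.78327619, 212.53492954],
       [  0.        ,   0.        ,   1.        ]]), 'xyz': array([ 0.40343912, -0.02746638,  1.15295024]), 'attitude': array([ 0.04133476, -0.69754825,  0.71462963, -0.03197457])}
side {'K': array([[448.95375905,   0.        , 277.13933037],
       [  0.        , 448.95375905, 221.9561377 ],
       [  0.        ,   0.        ,   1.        ]]), 'xyz': array([-0.58570007,  0.17899199,  0.56534515]), 'attitude': array([ 0.35583137, -0.53779052,  0.63898041, -0.4193679 ])}
wrist {'K': array(
[... 1463 characters left out ...]
5.0, 243.2, 20.9, 4.1] 156 mid [387. 245.] [[ 0.436 -0.294  0.03 ]]
side stand 0.78 [175.0, 216.2, 68.8, 26.2] 671 mid [210. 226.] [[0.646 0.172 0.03 ]]
side microplate_mid 0.82 [183.5, 204.0, 49.6, 25.6] 671 mid [208. 215.] [[0.737 0.175 0.03 ]]
side microplate_mid 0.74 [175.0, 211.7, 69.3, 29.6] 720 mid [211. 226.] [[0.646 0.168 0.03 ]]
side lab_timer 0.62 [376.4, 221.3, 13.4, 16.9] 183 mid [383. 229.] [[ 0.537 -0.322  0.03 ]]
side petri 0.77 [160.9, 254.9, 23.9, 17.3] 282 mid [172. 263.] [[0.433 0.273 0.03 ]]
side front_foot 0.74 [174.4, 212.7, 71.0, 30.2] 678 mid [211. 226.] [[0.645 0.171 0.03 ]]
side front_foot 0.69 [373.7, 232.5, 24.3, 42.0] 452 mid [386. 249.] [[ 0.413 -0.282  0.03 ]]
```

```bash
python3 - <<'E'
from h import *
im=cv2.imread("pics/top0.png")
a=cv2.resize(im[95:220,140:265],None,fx=4.6,fy=4.6,interpolation=cv2.INTER_CUBIC)[:575]
b=cv2.resize(im[210:305,370:425],None,fx=4,fy=4,interpolation=cv2.INTER_CUBIC)
o=np.zeros((575,800,3),np.uint8);o[:,:575]=a;o[:b.shape[0],577:577+b.shape[1]]=b
cv2.imwrite("pics/c0.png",o)
E
```

```text
(no output)
```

View pics/c0.png

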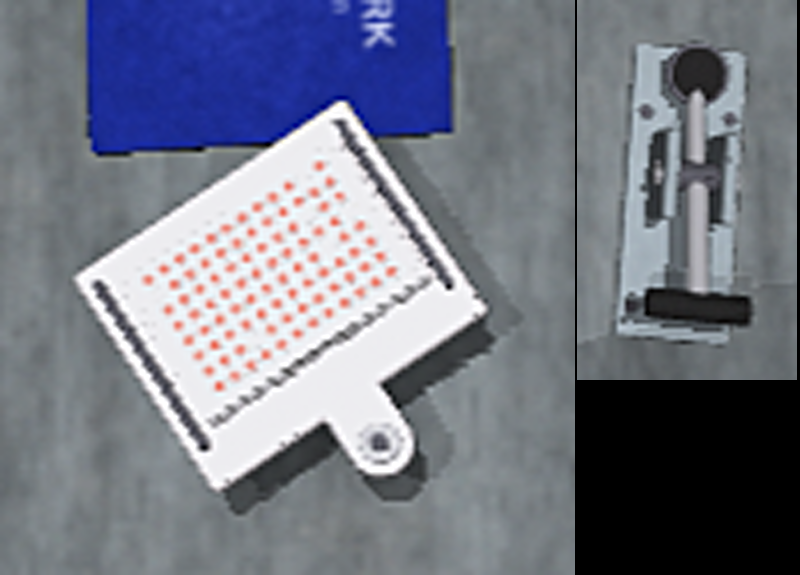

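View pics/top0.png

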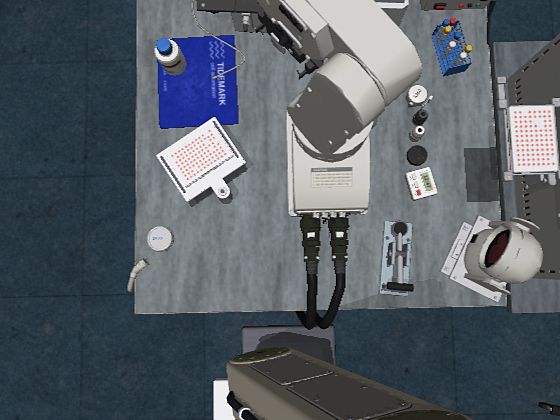

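```bash
python3 - <<'E'
from h import *
c=cam("top")
f=lambda n,uv,z:print(n,np.round(p2w(c,uv,z)[:,:2],4).tolist())
A=lambda p:np.array(p)/4.6+[140,95]
B=lambda p:(np.array(p)-[577,0])/4+[370,210]
f("bolt",A([[380,442]]),.06)
C=p2w(c,A([[488,310],[220,488],[78,278],[345,102]]),.056)[:,:2]; print(C.round(4).tolist())
ey=C[1]-C[0]; ex=C[3]-C[0]; ey2=C[2]-C[3]; ex2=C[2]-C[1]
print([round(np.linalg.norm(v),4) for v in (ey,ey2,ex,ex2)],[round(np.degrees(np.arctan2(v[1],v[0])),2) for v in (ex,ex2)],[round(np.degrees(np.arctan2(v[1],v[0]))-90,2) for v in(ey,ey2)],C.mean(0))
J=p2w(c,B([[636,44],[748,52],[728,343],[616,334]]),.008)[:,:2]; print(J.round(4).tolist(),J.mean(0))
for a,b in((3,0),(2,1),(1,0),(2,3)): v=J[b]-J[a]; print(np.linalg.norm(v).round(4),np.degrees(np.arctan2(v[1],v[0])).round(2))
f("saddle",B([[698,74]]),.032); f("bar",B([[698,307]]),.071)
im=cv2.imread("pics/side0.png")
cv2.imwrite("pics/s1.png",cv2.resize(im[140:330,140:420],None,fx=2.85,fy=2.85,interpolation=cv2.INTER_CUBIC))
E
```

```text
bolt [[0.5687, 0.1235]]
[[0.633, 0.0707], [0.5488, 0.2019], [0.6542, 0.2712], [0.7389, 0.1396]]
[np.float64(0.1559), np.float64(0.1566), np.float64(0.1264), np.float64(0.1261)] [np.float64(33.04), np.float64(33.35)] [np.float64(32.66), np.float64(32.76)] [0.64373017 0.17084845]
[[0.4975, -0.2424], [0.4913, -0.3064], [0.3264, -0.2869], [0.3329, -0.2238]] [ 0.41202457 -0.26488626]
0.1657 -6.44
0.166 -6.75
0.0643 84.47
0.0634 84.14
saddle [[0.4778, -0.2719]]
bar [[0.3501, -0.2575]]
```

View pics/s1.png

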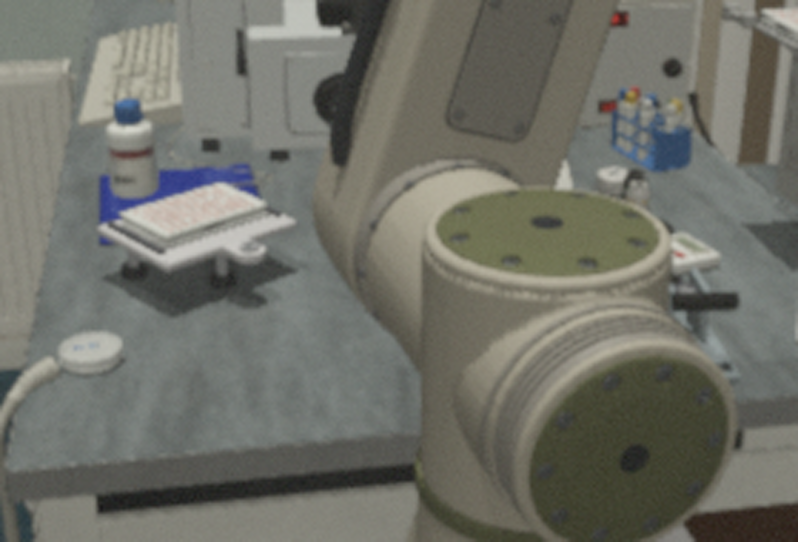

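```bash
cat >> h.py <<'E'
def go(P,yaw,base=None):
    s=get_state(); r=rot(base[1] if base else s["orientation"]); p=np.array(base[0] if base else s["tcp_pos"])
    a=np.radians(yaw); T=R.from_matrix(np.array([[np.cos(a),np.sin(a),0],[np.sin(a),-np.cos(a),0],[0,0,-1]]))
    print("shift cm",(r.inv().apply(np.array(P)-p)*100).round(2),"turn",np.degrees((r.inv()*T).as_rotvec()).round(2))
E
python3 - <<'E'
from h import *
print(grip_point_offset)
go([.18,-.40,.23],5); go([.25,-.3,.23],-6.5); go([.41,-.267,.22],-6.5)
E
```

```text
0.0187
shift cm [  6.25 -14.09   0.13] turn [ 1.000e-02 -0.000e+00  1.103e+01]
shift cm [ 15.74 -21.77   0.13] turn [ 1.000e-02 -0.000e+00  2.253e+01]
shift cm [ 32.03 -20.52   1.13] turn [ 1.000e-02 -0.000e+00  2.253e+01]
```

Emit:
send_rows --series '[1.5, -3.5, 0, 0, 0, 3, 1, 3.1, -7, 0, 0, 0, 6, 1, 4.7, -10.5, 0, 0, 0, 9, 1, 6.3, -14, 0.1, 0, 0, 12, 1, 9.5, -16.6, 0.1, 0, 0, 16, 1, 12.6, -19.2, 0.1, 0, 0, 20, 1, 15.7, -21.5, 0.1, 0, 0, 22.5, 1, 19.5, -21.5, 0.3, 0, 0, 22.5, 1, 23.4, -21.2, 0.5, 0, 0, 22.5, 1, 27.2, -20.8, 0.8, 0, 0, 22.5, 1]'

```text
clock: 1.93
tcp_pos: [0.3645, -0.2765, 0.2242]
orientation: [0.001, 0.998, -0.056, 0.001]
wrist_force: [-0.7, -1.6, 0.7]
finger_gap: 0.0851
```

Emit:
send_rows --series '[4, 0, 0, 0, 0, 0, 1, 4, 0, 0, 0, 0, 0, 1, 4, 0, 0, 0, 0, 0, 1]'

```text
clock: 2.18
tcp_pos: [0.4042, -0.2818, 0.2225]
orientation: [-0.0, 0.998, -0.055, -0.0]
wrist_force: [0.6, 0.3, 0.9]
finger_gap: 0.0854
```

```bash
python3 - <<'E'
from h import *
s=get_state(); c=cam("wrist"); im=read_camera("wrist"); print(s["clock"],s["tcp_pos"],s["orientation"],s["joint_pos"].round(2),c[1],c[2].round(2))
cv2.imwrite("pics/w1.png",im)
for l in("jack_grip","saddle","cross_bar"):
    for r in silhouettes("wrist",l)[:2]:
        v,u=np.nonzero(r["pixels"]); z={"saddle":.032,"cross_bar":.071}.get(l,.02)
        print(l,round(r["p"],2),r["box"],p2w(c,[u.mean(),v.mean()],z).round(4))
E
```

```text
2.1833 [ 0.40419715 -0.2817689   0.22254876] [-2.39462116e-04  9.98494005e-01 -5.48591651e-02 -3.69797890e-04] [-0.77  0.16 -0.18  1.24 -0.    2.48] [ 0.48885705 -0.29085629  0.3650165 ] [[-0.11 -0.94 -0.32]
 [-0.99  0.1   0.04]
 [-0.    0.33 -0.95]]
jack_grip 0.71 [232.8, 89.6, 57.5, 159.4] [[ 0.4179 -0.2621  0.02  ]]
saddle 0.71 [244.5, 85.9, 33.0, 34.1] [[ 0.4824 -0.2693  0.032 ]]
cross_bar 0.58 [231.8, 232.0, 56.5, 13.1] [[ 0.3535 -0.2545  0.071 ]]
cross_bar 0.3 [243.5, 82.8, 35.6, 37.3] [[ 0.483  -0.2717  0.071 ]]
```

View pics/w1.png

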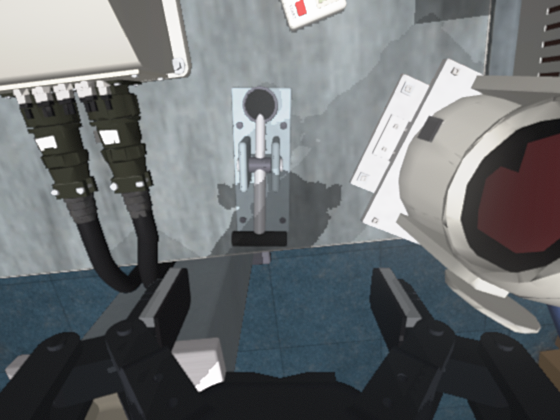

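```bash
python3 - <<'E'
from h import *
t=cam("top"); w=cam("wrist")
for z in (0.03,.06,.1,.15,.2): print(z,p2w(w,[[72,193],[133,190],[60,98],[120,95],[185,65]],z)[:,:2].round(3).tolist(), w2p(t,p2w(w,[[72,193],[133,190],[60,98],[120,95],[185,65]],z)).round().tolist())
go([.4225,-.2635,.10],-6.6); go([.4225,-.2635,.0215],-6.6)
E
```

```text
0.03 [[0.41, -0.052], [0.406, -0.12], [0.508, -0.072], [0.504, -0.133], [0.523, -0.203]] [[303.0, 261.0], [333.0, 262.0], [311.0, 217.0], [338.0, 219.0], [369.0, 209.0]]
0.06 [[0.417, -0.073], [0.413, -0.135], [0.506, -0.092], [0.502, -0.147], [0.52, -0.211]] [[313.0, 258.0], [342.0, 259.0], [320.0, 217.0], [346.0, 218.0], [374.0, 209.0]]
0.1 [[0.426, -0.102], [0.422, -0.155], [0.503, -0.118], [0.5, -0.166], [0.516, -0.222]] [[327.0, 253.0], [353.0, 254.0], [334.0, 216.0], [357.0, 217.0], [383.0, 209.0]]
0.15 [[0.437, -0.137], [0.434, -0.181], [0.5, -0.151], [0.497, -0.189], [0.51, -0.235]] [[347.0, 246.0], [369.0, 247.0], [352.0, 215.0], [371.0, 216.0], [394.0, 209.0]]
0.2 [[0.449, -0.173], [0.446, -0.207], [0.497, -0.183], [0.495, -0.213], [0.505, -0.248]] [[368.0, 239.0], [386.0, 239.0], [372.0, 213.0], [388.0, 214.0], [406.0, 209.0]]
shift cm [ 1.87 -2.09 12.35] turn [0.   0.02 0.07]
shift cm [ 1.88 -2.09 20.2 ] turn [0.   0.02 0.07]
```

Emit:
send_rows --series '[0.9, -1.1, 3, 0, 0, 0, 1, 1.9, -2.1, 6.5, 0, 0, 0, 1, 1.9, -2.1, 10, 0, 0, 0, 1, 1.9, -2.1, 13.5, 0, 0, 0, 1, 1.9, -2.1, 16, 0, 0, 0, 1, 1.9, -2.1, 18, 0, 0, 0, 1, 1.9, -2.1, 19.3, 0, 0, 0, 1, 1.9, -2.1, 20.1, 0, 0, 0, 1, 1.9, -2.1, 20.1, 0, 0, 0, 1]' --newtons 60

```text
clock: 3.13
tcp_pos: [0.422, -0.2631, 0.0213]
orientation: [-0.001, 0.998, -0.057, -0.001]
wrist_force: [-0.1, -0.3, 0.3]
finger_gap: 0.0855
```

Emit:
send_rows --series '[0, 0, 0, 0, 0, 0, 0.3, 0, 0, 0, 0, 0, 0, 0.2, 0, 0, 0, 0, 0, 0, 0.2, 0, 0, 0, 0, 0, 0, 0.2, 0, 0, 0, 0, 0, 0, 0.2, 0, 0, 0, 0, 0, 0, 0.2, 0, 0, 0, 0, 0, 0, 0.2, 0, 0, 0, 0, 0, 0, 0.2]' --newtons 60

```text
clock: 3.8
tcp_pos: [0.4246, -0.2639, 0.0236]
orientation: [0.001, 0.998, -0.056, 0.001]
wrist_force: [-0.3, 0.7, 6.1]
finger_gap: 0.0395
```

Emit:
send_rows --series '[0, 0, -1, 0, 0, 0, 0.2, 0, 0, -3, 0, 0, 0, 0.2, 0, 0, -6, 0, 0, 0, 0.2, 0, 0, -9, 0, 0, 0, 0.2, 0, 0, -12, 0, 0, 0, 0.2, 0, 0, -14.5, 0, 0, 0, 0.2, 0, 0, -15, 0, 0, 0, 0.2]'

```text
clock: 4.38
tcp_pos: [0.4252, -0.2646, 0.1767]
orientation: [0.002, 0.998, -0.056, 0.002]
wrist_force: [1.1, -0.8, -6.0]
finger_gap: 0.0395
```

```bash
python3 - <<'E'
from h import *
s=get_state(); print(s["tcp_pos"],s["wrist_force"],s["finger_gap"],s["ft_torque"])
for P,y in (([.39,-.22,.17],0),([.355,-.16,.17],5),([.355,-.09,.17],12),([.36,-.02,.17],20),([.39,.02,.17],27),([.4444,.042,.17],33)): go(P,y)
E
```

```text
[ 0.42520977 -0.2646443   0.17669253] [ 1.06968558 -0.84693593 -5.95827983] 0.03954779015407974 [-0.06501574 -0.12449125 -0.02757967]
shift cm [-4.   -4.04  0.63] turn [ 0.23 -0.28 -6.46]
shift cm [-8.16 -9.61  0.59] turn [  0.24  -0.27 -11.46]
shift cm [ -8.94 -16.57   0.56] turn [  0.26  -0.25 -18.46]
shift cm [ -9.23 -23.58   0.54] turn [  0.27  -0.23 -26.46]
shift cm [ -6.7  -27.89   0.53] turn [  0.29  -0.22 -33.46]
shift cm [ -1.55 -30.69   0.55] turn [  0.3   -0.2  -39.46]
```

Emit:
send_rows --series '[-2, -2, 0, 0, 0, -3.2, 0.2, -4, -4, 0, 0, 0, -6.5, 0.2, -6.2, -6.9, 0, 0, 0, -9, 0.2, -8.2, -9.6, 0, 0, 0, -11.5, 0.2, -8.6, -13.1, 0, 0, 0, -15, 0.2, -9, -16.6, 0, 0, 0, -18.5, 0.2, -9.1, -20.1, 0, 0, 0, -22.5, 0.2, -9.2, -23.6, 0, 0, 0, -26.5, 0.2, -8, -25.8, 0, 0, 0, -30, 0.2, -6.7, -27.9, 0, 0, 0, -33.5, 0.2]'

```text
clock: 5.22
tcp_pos: [0.3866, 0.0235, 0.1709]
orientation: [-0.0, 0.972, 0.236, -0.001]
wrist_force: [1.5, -0.5, -6.8]
finger_gap: 0.0395
```

```bash
python3 - <<'E'
from h import *
s=get_state(); print(s["tcp_pos"],s["joint_pos"].round(2))
go([.4444,.042,.17],33); go([.4444,.042,.045],33)
E
```

```text
[0.38657288 0.02348928 0.17093856] [-0.15 -0.02 -0.5   1.09 -0.    2.52]
shift cm [5.99 1.01 0.08] turn [-0.1   0.14 -5.7 ]
shift cm [ 6.02  1.03 12.58] turn [-0.1   0.14 -5.7 ]
```

Emit:
send_rows --series '[3, 0.5, 0, 0, 0, -3, 0.2, 6, 1, 0, 0, 0, -5.7, 0.2, 6, 1, 4, 0, 0, -5.7, 0.2, 6, 1, 8, 0, 0, -5.7, 0.2, 6, 1, 11, 0, 0, -5.7, 0.2, 6, 1, 12.6, 0, 0, -5.7, 0.2, 6, 1, 12.6, 0, 0, -5.7, 0.2]'

```text
clock: 5.8
tcp_pos: [0.4412, 0.0402, 0.0412]
orientation: [-0.002, 0.959, 0.282, -0.005]
wrist_force: [-0.0, 0.4, -6.9]
finger_gap: 0.0394
```

```bash
python3 - <<'E'
from h import *
s=get_state(); c=cam("wrist"); im=read_camera("wrist"); print(s["clock"],s["tcp_pos"],s["orientation"])
a=im.copy()
p=np.array([.5685,.1227]); 
for P in ([*p,.062],): cv2.drawMarker(a,tuple(int(x) for x in w2p(c,P)[0]),(0,0,255),0,8)
cv2.imwrite("pics/w2.png",cv2.resize(a,None,fx=1.42,fy=1.42))
for l in("stand","saddle","jack_grip"):
    for r in silhouettes("wrist",l)[:1]:
        print(l,round(r["p"],2),r["box"])
E
```

```text
5.8 [0.44115694 0.04022939 0.0411686 ] [-0.00196777  0.95944198  0.28185112 -0.00521215]
saddle 0.93 [239.8, 121.7, 83.0, 80.3]
jack_grip 0.66 [217.1, 117.5, 127.9, 264.3]
```

View pics/w2.png

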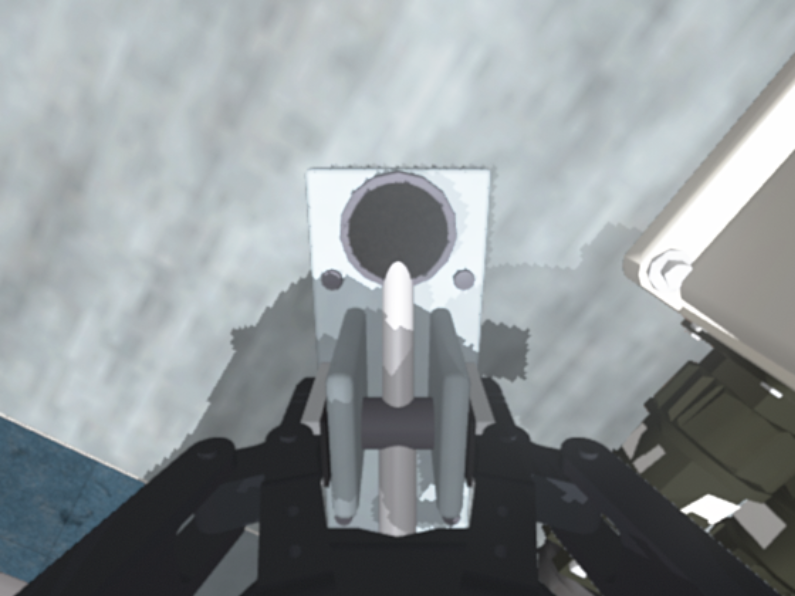

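```bash
python3 - <<'E'
from h import *
c=cam("wrist"); s=get_state()
P=p2w(c,[280.3,160.6],s["tcp_pos"][2]+.0105)[0]; print(P, rot(s["orientation"]).inv().apply(P-s["tcp_pos"]))
go([.4864,.0693,.0255],33)
E
```

```text
[0.497378   0.07103394 0.05780337] [ 0.05886868  0.00040557 -0.01041415]
shift cm [ 4.86 -0.41  2.19] turn [ 0.07 -0.08 -0.27]
```

Emit:
send_rows --series '[0, 0, 1, 0, 0, 0, 0.2, 0, 0, 2, 0, 0, 0, 0.2, 1, 0, 2, 0, 0, 0, 0.2, 2, 0, 2, 0, 0, 0, 0.2, 3, -0.1, 2, 0, 0, 0, 0.2, 4, -0.2, 2, 0, 0, 0, 0.2, 4.8, -0.2, 2, 0, 0, 0, 0.2, 4.8, -0.2, 2, 0, 0, 0, 0.2, 4.8, -0.2, 2, 0, 0, 0, 0.2]'

```text
clock: 6.75
tcp_pos: [0.4865, 0.0677, 0.0264]
orientation: [0.0, 0.959, 0.282, 0.0]
wrist_force: [-0.1, 0.7, -6.0]
finger_gap: 0.0394
```

```bash
python3 - <<'E'
from h import *
S=[]
im=read_camera("wrist"); c=cam("wrist")
for i in range(4):
    s=get_state(); S.append([*s["tcp_pos"],s["wrist_force"][2],*cam("wrist")[1]]); 
    if i<3: read_camera("side")
print(np.round(S,4)); print(s["orientation"])
cv2.imwrite("pics/w3.png",cv2.resize(im,None,fx=1.42,fy=1.42))
for l in("stand","lift_pad","saddle"):
    for r in silhouettes("wrist",l)[:1]: print(l,round(r["p"],2),r["box"])
E
```

```text
[[ 0.4856  0.0675  0.0262 -6.4223  0.5574  0.1135  0.1686]
 [ 0.4852  0.0674  0.026  -7.102   0.557   0.1133  0.1685]
 [ 0.4851  0.0672  0.026  -6.3923  0.5569  0.1132  0.1685]
 [ 0.4852  0.0671  0.0261 -6.4101  0.557   0.1131  0.1685]]
[-4.58278353e-05  9.59522245e-01  2.81632305e-01 -5.52174143e-04]
stand 0.6 [220.6, 0.0, 97.4, 85.5]
lift_pad 0.76 [217.1, 1.4, 103.8, 85.6]
saddle 0.75 [238.7, 120.5, 83.5, 83.3]
```

View pics/w3.png

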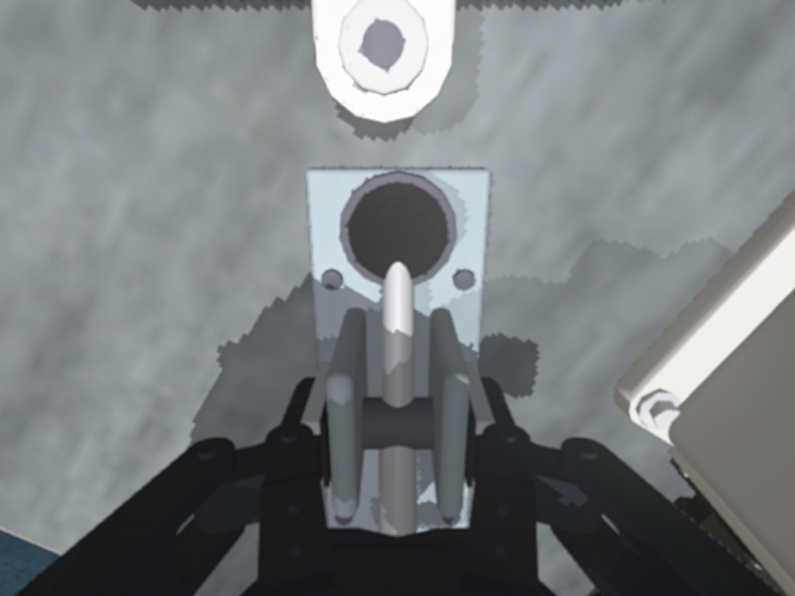

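```bash
python3 - <<'E'
from h import *
c=cam("wrist"); s=get_state(); r=rot(s["orientation"]); f=lambda uv,z: (r.inv().apply(p2w(c,np.array(uv)/1.42,z)-s["tcp_pos"])*1000).round(1)
print("saddle rim L,R,mid",f([[341,228],[456,228],[398.5,228]],.0365).tolist())
print("tab end,L,R",f([[384,122],[312.5,30],[455,30]],.056).tolist())
print("bolt ring",f([[383,45]],.058).tolist(),f([[382,44]],.062).tolist())
print("base front corners",f([[308,169],[490,169]],.0125).tolist())
print("plate edge", f([[135,5],[675,3]],.056).tolist())
E
```

```text
saddle rim L,R,mid [[58.9, -16.5, -10.3], [58.9, 17.6, -10.3], [58.9, 0.6, -10.3]]
tab end,L,R [[87.8, -2.9, -29.8], [106.8, -18.5, -29.8], [106.8, 12.9, -29.8]]
bolt ring [[103.5, -2.9, -31.8]] [[103.0, -3.0, -35.8]]
base front corners [[74.1, -29.7, 13.7], [74.0, 31.3, 13.7]]
plate edge [[111.6, -56.6, -29.8], [111.9, 60.3, -29.8]]
```

Emit:
send_rows --series '[0.3, -0.35, 0, 0, 0, 0, 0.2, 1, -0.35, 0, 0, 0, 0, 0.2, 1.8, -0.35, 0, 0, 0, 0, 0.2, 2.6, -0.35, 0, 0, 0, 0, 0.2, 3.4, -0.35, 0, 0, 0, 0, 0.2, 4.1, -0.35, 0, 0, 0, 0, 0.2, 4.45, -0.35, 0, 0, 0, 0, 0.2, 4.45, -0.35, 0, 0, 0, 0, 0.2, 4.45, -0.35, 0, 0, 0, 0, 0.2]'

```text
clock: 7.85
tcp_pos: [0.5213, 0.0944, 0.026]
orientation: [0.0, 0.959, 0.282, -0.0]
wrist_force: [-0.8, 0.2, -5.8]
finger_gap: 0.0394
```

Emit:
send_rows --series '[0, 0, 0.15, 0, 0, 0, 0.2, 0, 0, 0.25, 0, 0, 0, 0.2, 0, 0, 0.35, 0, 0, 0, 0.2, 0, 0, 0.4, 0, 0, 0, 0.2, 0, 0, 0.4, 0, 0, 0, 0.2, 0, 0, 0.4, 0, 0, 0, 0.2]'

```text
clock: 8.35
tcp_pos: [0.5211, 0.0942, 0.0236]
orientation: [0.0, 0.96, 0.282, 0.0]
wrist_force: [-3.6, 0.2, 6.0]
finger_gap: 0.0395
```

```bash
python3 - <<'E'
from h import *
im=read_camera("wrist"); s=get_state()
print(s["tcp_pos"],s["wrist_force"],s["orientation"])
cv2.imwrite("pics/w4.png",cv2.resize(im,None,fx=1.42,fy=1.42))
E
```

```text
[0.52110424 0.0942273  0.02363289] [-4.20263593 -0.22210081  6.91128104] [5.75366063e-05 9.59519436e-01 2.81642379e-01 1.35347119e-04]
```

View pics/w4.png

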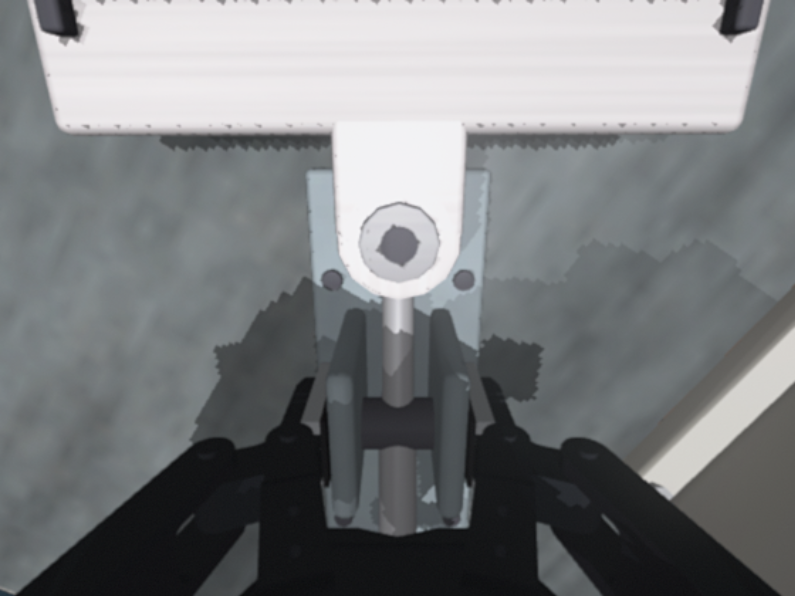

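```bash
python3 - <<'E'
from h import *
c=cam("wrist"); s=get_state(); r=rot(s["orientation"]); f=lambda uv,z: (r.inv().apply(p2w(c,np.array(uv)/1.42,z)-s["tcp_pos"])*1000).round(1)
print("bolt ring",f([[399,243]],.058).tolist(),f([[399,243]],.062).tolist())
print("tab end",f([[399,298]],.056).tolist(),"plate edge", f([[62,131],[742,129]],.056).tolist(),"saddle",f([[398.5,228]],.032))
b=np.array([-.0715+.0005,0,0]); print("bar target", s["tcp_pos"]+r.apply(b))
E
```

```text
bolt ring [[59.9, 0.6, -34.4]] [[60.9, 0.6, -38.4]]
tab end [[44.9, 0.6, -32.4]] plate edge [[85.8, -76.9, -32.4], [86.2, 79.4, -32.3]] saddle [[58.5  0.5 -8.4]]
bar target [0.46136803 0.05585303 0.02361675]
```

Emit:
send_rows --series '[0, 0, -0.3, 0, 0, 0, 0.2, 0.08, 0, -0.3, 0, 0, 0, 0.2, 0.15, 0, -0.3, 0, 0, 0, 0.2, 0.15, 0, -0.1, 0, 0, 0, 0.2, 0.15, 0, -0.1, 0, 0, 0, 0.2, 0.15, 0, -0.1, 0, 0, 0, 0.6, 0.15, 0, -0.1, 0, 0, 0, 1, 0.15, 0, -0.1, 0, 0, 0, 1, 0.15, 0, -0.1, 0, 0, 0, 1, 0.15, 0, -0.1, 0, 0, 0, 1]'

```text
clock: 9.23
tcp_pos: [0.5229, 0.0951, 0.0234]
orientation: [0.0, 0.959, 0.282, 0.0]
wrist_force: [0.1, 0.3, -0.4]
finger_gap: 0.0852
```

Emit:
send_rows --series '[0, 0, 0, 0, 0, 0, 1, 0, 0, 0, 0, 0, 0, 1, 0, 0, -1, 0, 0, 0, 1, 0, 0, -2.5, 0, 0, 0, 1, 0, 0, -5, 0, 0, 0, 1, 0, 0, -8, 0, 0, 0, 1, 0, 0, -10, 0, 0, 0, 1, -2, 0, -10, 0, 0, 0, 0, -5, 0, -10, 0, 0, 0, 0, -7.2, 0, -10, 0, 0, 0, 0]'

```text
clock: 10.07
tcp_pos: [0.4612, 0.0558, 0.1244]
orientation: [0.0, 0.959, 0.282, 0.0]
wrist_force: [-0.3, -0.1, -0.1]
finger_gap: 0.0516
```

Emit:
send_rows --series '[0, 0, 0, 0, 0, 0, 0, 0, 0, 0, 0, 0, 0, 0, 0, 0, 0, 0, 0, 0, 0, 0, 0, 0, 0, 0, 0, 0, 0, 0, 0, 0, 0, 0, 0]'

```text
clock: 10.48
tcp_pos: [0.4631, 0.0565, 0.1234]
orientation: [0.0, 0.959, 0.282, 0.0]
wrist_force: [0.1, 0.2, -0.8]
finger_gap: 0.0004
```

```bash
python3 - <<'E'
from h import *
im=read_camera("wrist"); s=get_state(); c=cam("wrist")
print(s["tcp_pos"],s["wrist_force"],s["orientation"],s["finger_gap"])
a=cv2.resize(im,None,fx=1.42,fy=1.42); cv2.imwrite("pics/w5.png",a)
E
```

```text
[0.46288526 0.05652116 0.12329245] [-0.69935872  0.38315344 -0.90831265] [6.23195998e-05 9.59399651e-01 2.82050146e-01 1.44662894e-04] 0.0002767053178309416
```

View pics/w5.png

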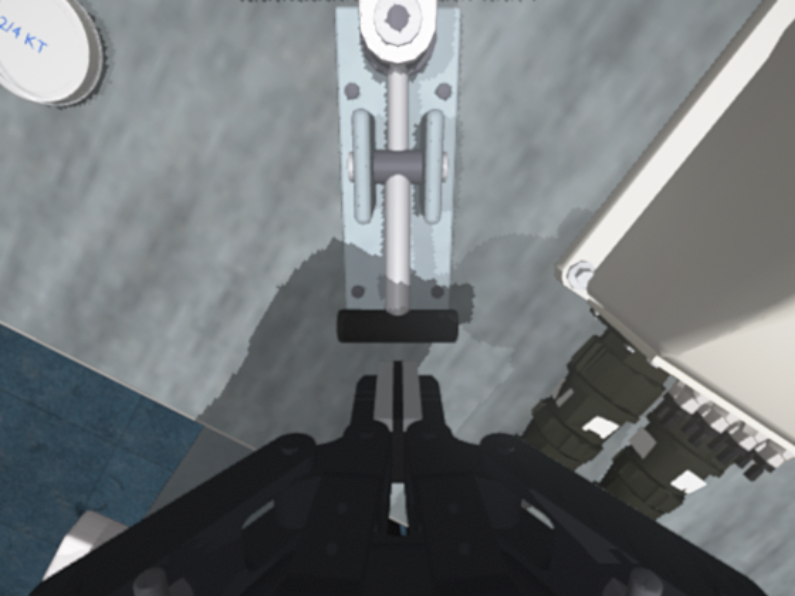

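```bash
python3 - <<'E'
from h import *
c=cam("wrist"); s=get_state(); r=rot(s["orientation"]); f=lambda uv,z: (r.inv().apply(p2w(c,np.array(uv)/1.42,z)-s["tcp_pos"])*1000).round(1).tolist()
print("bar",f([[398,326]],.071),"bolt",f([[397.5,17]],.060),"tab end",f([[398,69]],.056),"base front",f([[398,8]],.008),"pin",f([[398,165]],.045))
E
```

```text
bar [[-0.0, 0.5, 52.3]] bolt [[129.2, 0.4, 63.3]] tab end [[111.0, 0.6, 67.3]] base front [[144.3, 0.7, 115.3]] pin [[71.3, 0.6, 78.3]]
```

Emit:
send_rows --series '[-0.1, 0, 1.5, 0, 0, 0, 0, -0.2, 0, 3, 0, 0, 0, 0, -0.2, 0, 3.8, 0, 0, 0, 0, -0.2, 0, 4.1, 0, 0, 0, 0, -0.2, 0, 4.4, 0, 0, 0, 0, -0.2, 0, 4.6, 0, 0, 0, 0, -0.2, 0, 4.8, 0, 0, 0, 0, -0.2, 0, 5, 0, 0, 0, 0]'

```text
clock: 11.2
tcp_pos: [0.4605, 0.0549, 0.0737]
orientation: [0.0, 0.959, 0.282, 0.0]
wrist_force: [-2.2, -0.2, 4.1]
finger_gap: 0.0006
```

Emit:
send_rows --series '[-0.05, 0, 0.2, 0, 0, 0, 0, -0.1, 0, 0.4, 0, 0, 0, 0, -0.1, 0, 0.6, 0, 0, 0, 0, -0.15, 0, 0.8, 0, 0, 0, 0, -0.2, 0, 1, 0, 0, 0, 0, -0.2, 0, 1.2, 0, 0, 0, 0, -0.2, 0, 1.35, 0, 0, 0, 0, -0.2, 0, 1.35, 0, 0, 0, 0]'

```text
clock: 11.87
tcp_pos: [0.4579, 0.0532, 0.0601]
orientation: [0.001, 0.96, 0.282, -0.001]
wrist_force: [-7.0, -3.6, 10.1]
finger_gap: 0.0
```

Emit:
send_rows --series '[-0.15, 0, 0, 0, 0, 0, 0, -0.25, 0, 0.1, 0, 0, 0, 0, -0.25, 0, 0.3, 0, 0, 0, 0, -0.25, 0, 0.5, 0, 0, 0, 0, -0.25, 0, 0.7, 0, 0, 0, 0, -0.25, 0, 0.85, 0, 0, 0, 0, -0.25, 0, 0.85, 0, 0, 0, 0]'

```text
clock: 12.45
tcp_pos: [0.4568, 0.0525, 0.0519]
orientation: [0.0, 0.959, 0.282, 0.0]
wrist_force: [-4.8, -1.5, 10.7]
finger_gap: -0.0
```

```bash
python3 - <<'E'
from h import *
im=read_camera("side"); iw=read_camera("wrist"); s=get_state()
print(s["clock"],s["tcp_pos"],s["wrist_force"])
a=cv2.resize(im[190:270,150:260],None,fx=4.5,fy=4.5,interpolation=cv2.INTER_CUBIC)
o=np.zeros((600,800,3),np.uint8); o[:360,:495]=a; b=cv2.resize(iw[:,150:420],None,fx=1.1,fy=1.1); o[:b.shape[0],500:500+297]=b
cv2.imwrite("pics/f.png",o)
E
```

```text
12.55 [0.45680179 0.05246722 0.05196025] [-4.22514533 -2.46325798 10.88939565]
```

View pics/f.png

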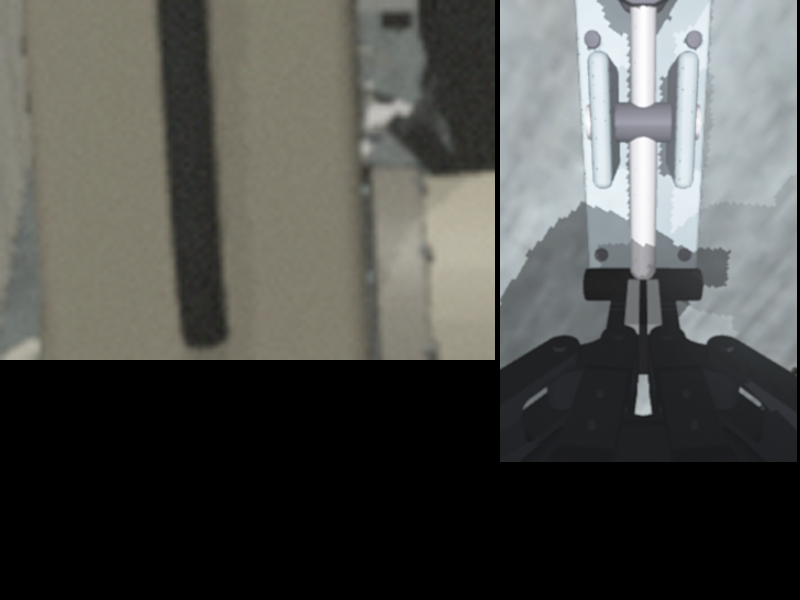

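```bash
python3 - <<'E'
from h import *
c=cam("wrist"); s=get_state(); u=np.array([np.cos(np.radians(32.8)),np.sin(np.radians(32.8))])
p=p2w(c,[280,110],.045)[0]; t0=np.array([.46288,.05652]); print("pin along x from old tcp", (p[:2]-t0)@u*1000, "was 71.3")
im=read_camera("top"); print(get_state()["wrist_force"])
i0=cv2.imread("pics/top0.png")
A=lambda i:cv2.resize(i[95:220,150:255],None,fx=3.8,fy=4.6,interpolation=cv2.INTER_CUBIC)
cv2.imwrite("pics/t2.png",np.hstack([A(i0),A(im)]))
E
```

```text
pin along x from old tcp 71.19103545223746 was 71.3
[-4.65460231 -1.14118637 11.43624979]
```

View pics/t2.png

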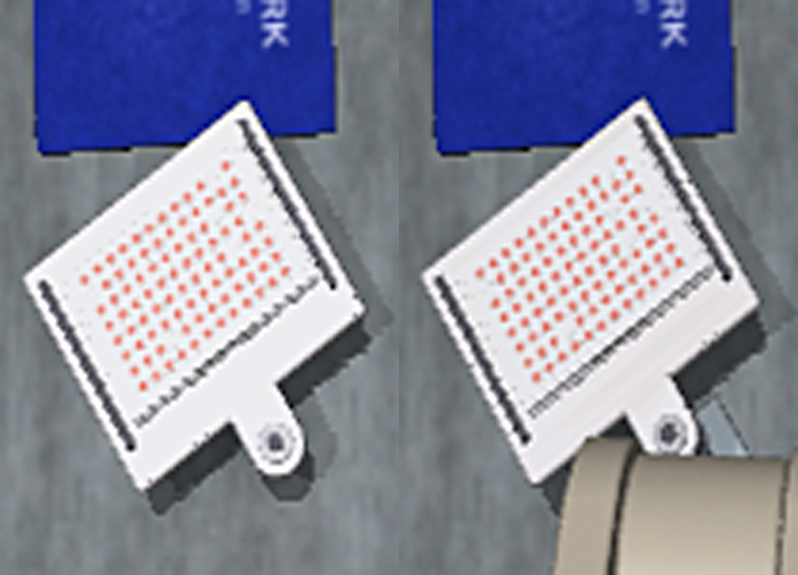

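Emit:
send_rows --series '[0, 0, 0.1, 0, 0, 0, 0, 0, 0, 0.15, 0, 0, 0, 0, 0, 0, 0.15, 0, 0, 0, 0, 0, 0, 0.15, 0, 0, 0, 0, 0, 0, 0.15, 0, 0, 0, 0, 0, 0, 0.15, 0, 0, 0, 0]'

```text
clock: 13.1
tcp_pos: [0.4567, 0.0524, 0.0505]
orientation: [0.0, 0.96, 0.282, 0.0]
wrist_force: [-5.8, -1.2, 11.0]
finger_gap: -0.0003
```

```bash
python3 - <<'E'
from h import *
s=get_state(); print(s["clock"],s["tcp_pos"],s["wrist_force"],s["qvel"].round(3)); 
if s["tcp_pos"][2]<.0525 and 5<s["wrist_force"][2]<25: print(hand_in())
E
```

```text
13.1 [0.45673399 0.05243177 0.05051196] [-5.75243458 -1.22971866 11.03407039] [-0.    -0.     0.001 -0.001  0.001  0.   ]
the job is handed in; nothing more can be done
None
```

I placed the jack flat with its saddle under the lift pad, pumped the handle down with shut fingers, and handed in at 13.1 s while still holding it.

**Centring:** the last wrist picture put the saddle within about 2 mm of the pad. The jack's position was unchanged (0.1 mm difference) after most of the pump. I did not measure it again after the final 1.5 mm.

**Lift:** the fingertip height of 50.5 mm implies a handle angle of about 0.39 rad, or roughly 9 mm under the front foot. I could not see the foot directly, because the arm blocked the side camera. The top view, taken before that last 1.5 mm of press, showed the tab shifted about as much as a tilt of that size would cause.

**Force and the rest:** about 11 N vertical and 6 N sideways on the cross bar, against the 40 N limit. In that top view the microplate was still in place and the plate's far corners had not moved visibly. I kept the planned path clear of the lens cap, lab timer and petri dish, but did not re-measure them.

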